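# Hang the rinsed cup upside down on the drying peg

### The arm

A 6-joint arm with a two-finger parallel gripper is mounted at the origin on the work surface. World frame = base frame: x ahead of the robot, y to its left, z up, the work surface at z = 0. Lengths are in mm, angles in degrees, forces in N, time in s.
With the tool pointing down it reaches from about 275 to 1000 mm from the base axis. Payload 8.4 kg.
Tool frame: the origin (TCP) lies midway between the tips of the shut fingers; the grasp point (between the pads) lies 19 mm behind it; z points along the fingers, y is the line along which they close (so a half turn about z gives the same grasp; the last joint's range is limited). The gripper opens to 85 mm and grips with 20 to 120 N. Pads are 22 mm wide; open, the fingers measure 114 mm over their backs; the gripper's body (76 mm by 85 mm) begins 54 mm behind the grasp point. The pads swing forward as they close: fully open they stand 13 mm farther back than shut.
Start: joints at [72.17, 20.225, 93.587, -0, 66.188, -0.138], TCP at [189.946, 595.44, 231.281] pointing down, gripper open.
Joint ranges: [-150.9, 150.9], [-52.94, 120.26], [3.33, 152.33], [-74.26, 254.26], [0, 154.13], [-172.89, 172.89]. Speed limits (degrees/s): [127.2, 127.2, 159.86, 180, 180, 180].

### API

Orientations are given as a 3x3 rotation matrix whose columns are the frame's x, y, z axes.
In Python, from plant import robot gives the robot as it stands.
- The arm moves only by the tool jog_arm, never from a script. Its argument "rows" is a list of rows, each a list of 6 numbers: the shift along the tool's x, y, z normalised to -1 to 1, where 1 is 25 mm, then the turn, a rotation vector about the tool's x, y, z normalised to -1 to 1, where 1 is 4 degrees. A call has 1 to 12 rows; each row shifts and turns the commanded pose from where the row before left it, along the tool's axes as they then stand; what a row does not reach is not made up. A row lasts 1/12 s, in which the tool goes at most 41.7 mm and 7.16 degrees, less where a joint would pass 70% of its speed; a pose out of reach is approached as far as the arm can. A call with a number of a shift or a turn outside -1 to 1 is refused whole. A call with a gripper value outside its range is refused whole. "gripper" is the opening, from 0 (shut) to 1 (fully open), set as the call begins (left out, the last holds). The fingers move at their own pace and stop on an object; "newtons" is the grip in N (left out, the last holds). Time passes only in rows, so rows that do not move let the fingers close. It gives the time, the measured TCP pose, the force, the opening and the grip force at its end, in the units of the state.
- robot.read_state(): the state, without advancing time (a new reading comes with each control period).
- robot.read_camera(name): name is "side" or "top"; returns a dict with "image" (480x640x3 uint8, red, green, blue), "z_map" (480x640 float32, mm along the optical axis (not along the pixel's ray), 0 where there is no reading), "vertical_fov" (degrees; the focal length in pixels is half the picture's height over the tangent of half this angle, whatever the lens; pixels are square), "cx", "cy" (the principal point, pixels), "dist" ([k1, k2, p1, p2, k3] as OpenCV has them; the pictures are not rectified), "eye" and "orientation" of the camera in the world. Camera axes: x right, y down, z forward; pixel columns grow to the right and rows downward; lengths in mm; the calibration is good to about 2 mm. A picture is of the moment at which its call begins.
- robot.job_done(): hands the job in; it is judged then, once.
The state is a dict: "time_s": time; "joint_positions": joint angles; "qvel": joint speeds; "effort": joint torques, N m; "eef_pos": TCP position; "eef_rot": TCP orientation; "wrist_force": force on the tool from outside, world axes, zero at the start; "moment": the same for the moment, N m; "width": opening from 0.0 (shut) to 1.0 (fully open); "grip_force": force on a finger pad.
Only numpy, scipy, OpenCV 4.12 (cv2) and the standard library are available. Lean on these libraries where they do the work, as an engineer would, in place of code of your own. Each camera call takes 0.05 s, during which the arm holds its last target. There are 200 camera calls.

### The job

Lift the tall straight steel cup up and off the arm of its stand, turn it upside down and lower it gently over the tall peg of the drip tray, keeping hold of it until its rim rests flat on the tray floor; then let go. The tall peg is bolted in a slot and may stand a little off the slot's middle, so feel or look for it and do not force the cup down on it. Leave the short tumbler that is already drying on the tray, and everything else on the table, where it is.

Things in the scene. Friction and masses are not known exactly. Their poses are not given: they have to be found in the camera images.
- cup: Tall straight plain steel cup: round tube 120 long, 50 outside, 42 inside diameter, one end closed by a 4 thick bottom; about 0.2 kg. Origin: centre of the outside of the bottom; z along the axis, bottom to mouth. It hangs with the stand's arm inside it, axis parallel to the arm: closed end higher and towards the robot, free all round; mouth pointing 30 degrees below level, at the column.
- cup_mouth (a point): Centre of the cup's mouth, in the plane of its rim, 120 from the bottom. Axes as the cup's.
- stand: Fixed steel stand: base plate 110 x 120 x 12, upright column of diameter 16 and 230 tall. Origin on the table under the column; x points away from the arm, z up. One straight round arm of diameter 12 leaves the column at height 160 along -x and rises at 30 degrees; it is 111 long, counted from the column's axis.
- prong_tip (a point): The free end of the stand's arm.
- tray: Fixed steel drip tray with flat floor 6 above the table and edge walls 14 high. Origin on the table under the middle of the tall peg's slot; the tray reaches from -75 to +75 in x, -70 to +160 in y, z up. The tall grey peg stands near the origin (see slot); a short stub peg with the tumbler over it stands at x 0, y +110.
- slot (a point): Middle of the tall peg's slot, on the tray floor. The upright peg (diameter 36, 72 tall above the floor, top edge bevelled 4 high, 2.5 wide) is bolted fast and does not give; its axis stands up to 8 in the tray's x and up to 8 in its y away from this point, differently each time. That offset is not measured.
- tumbler: Short steel tumbler, diameter 68, 75 tall, upside down on the tray's stub peg. Origin at the centre of its closed bottom (which is on top), z pointing down to its mouth. Leave it.
- cup_stack: Upside-down stack of brown paper cups, diameter 76, 98 tall, origin under its centre. Leave it.
- utensil_pot: Black pot with kitchen sticks, diameter 80, 105 tall, the sticks up to 200 high; origin under its centre. Leave it.
- water_bottle: Clear bottle, diameter 72, 210 tall, origin under its centre. Leave it.
- jar: Glass jar with a steel cap, diameter 66, 85 tall, origin under its centre. Leave it.
- tongs: Steel tongs lying flat, 220 long, 60 wide, 12 high; origin at the middle of the length, x along them. Leave them.
Mind the look-alikes: they are no part of the job. Leave any orange or turquoise look-alike of the cup alone.

How it is judged:
By the outcome, as a careful person would: the job done as asked, in the order asked, and still so for the second after the job is handed in, with the robot touching nothing.
It also fails if it takes over 58 s, if anything falls off the work surface, if the arm or the gripper's body presses on something with over 40 N, if the wrist force passes 120 N, or if a joint passes its speed limit or range.

## Working session

There is one attempt and no reset: what is moved stays moved. The work goes in short steps, Python scripts to look and compute and a tool call to move; the robot and the scene stay as the last step left them, time stands still between calls to the robot, and variables do not carry over. Pictures are saved under pics/ and viewed, at most 10 in all, crops included, and the job is handed in when it is done.

Besides the shell and the picture viewer there is one more tool, called after ">>>" as a command line: name --pt "numbers of a row" for each row, then --argument value for the rest. jog_arm: Moves the arm, as the interface text tells. Its arguments: {"type":"object","properties":{"rows":{"type":"array"},"gripper":{"type":"number"},"newtons":{"type":"number"}},"required":["rows"]}

```bash
mkdir -p pics; ls
cat > h.py <<'E'
import numpy as np, cv2
from plant import robot
def cam(n):
    c=robot.read_camera(n)
    f=240/np.tan(np.radians(c["vertical_fov"]/2))
    K=np.array([[f,0,c["cx"]],[0,f,c["cy"]],[0,0,1]])
    return c,K
def cloud(c,K):
    v,u=np.mgrid[0:480,0:640]
    p=cv2.undistortPoints(np.stack([u,v],-1).reshape(-1,1,2).astype(np.float64),K,np.array(c["dist"])).reshape(480,640,2)
    z=c["z_map"]
    P=np.dstack([p[...,0]*z,p[...,1]*z,z])@np.array(c["orientation"]).T+np.array(c["eye"])
    P[z<=0]=np.nan
    return P
E
python3 - <<'E'
from h import *
for n in("side","top"):
    c,K=cam(n); print(n,c["eye"],np.round(c["orientation"],3).tolist(),K[0,0],c["cx"],c["cy"],c["dist"])
    cv2.imwrite(f"pics/{n}0.png",c["image"][...,::-1]); np.savez(f"{n}0.npz",P=cloud(c,K),im=c["image"])
E
```

```text
pics
side [ 338.12430981 -780.22079528 1084.41389434] [[0.963, -0.189, 0.194], [-0.27, -0.707, 0.654], [0.013, -0.682, -0.731]] 531.6394916692219 315.0647009592379 243.1845156695112 [-0.15804928  0.          0.          0.          0.        ]
top [ 287.66592783   47.86618226 1379.41846224] [[-0.032, -0.973, 0.227], [-0.999, 0.031, -0.011], [0.004, -0.227, -0.974]] 495.7363740852349 327.05547591914774 240.2256936000722 [-0.03524756  0.          0.          0.          0.        ]
```

View pics/side0.png

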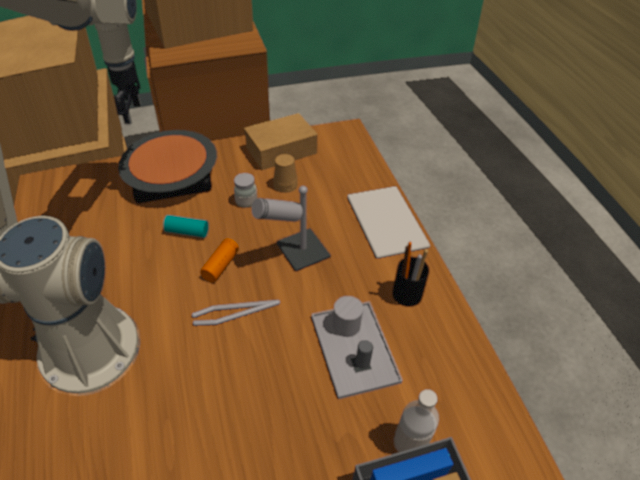

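View pics/top0.png

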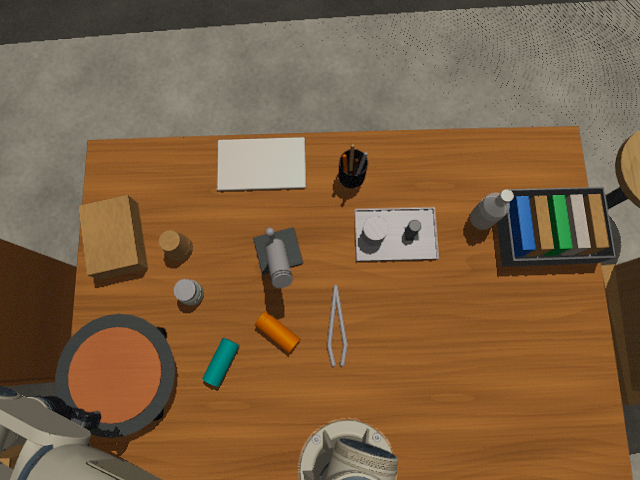

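The side view shows the steel cup at about (278,209) on its stand, with the column at (303,190–250), the grey peg at (364,353) and the tumbler at (348,315). In the top view the cup is at (279,265), the column top at (270,232), the peg at (412,230) and the tumbler at (374,233).

```bash
cat > m.py <<'E'
from h import *
from scipy.optimize import least_squares
D={n:np.load(n+"0.npz") for n in("side","top")}
def roi(n,u0,u1,v0,v1): 
    P=D[n]["P"][v0:v1,u0:u1].reshape(-1,3); return P[~np.isnan(P).any(1)]
for n,r in(("side",(245,315,180,275)),("top",(245,305,222,295))):
    Q=roi(n,*r); print(n,"stand top z",Q[:,2].max(),"base z",np.percentile(Q[:,2],[2,20,40,60,80,95]).round(1))
    T=Q[Q[:,2]>222]; print(" col top",T.mean(0).round(1),len(T))
for n,r in(("side",(345,385,335,375)),("top",(398,428,215,248))):
    Q=roi(n,*r); T=Q[Q[:,2]>70]; print(n,"peg top",T.mean(0).round(1),len(T),T.min(0).round(1),T.max(0).round(1))
    T=Q[(Q[:,2]>20)&(Q[:,2]<70)]
    s=least_squares(lambda p:np.hypot(*(T[:,:2]-p).T)-18,Q[:,:2].mean(0),loss="soft_l1",f_scale=1.5);print(" side-fit",s.x.round(1),len(T), "floor",np.median(Q[Q[:,2]<20][:,2]).round(1))
for n,r in(("side",(320,375,290,340)),("top",(355,392,210,256))):
    Q=roi(n,*r); T=Q[Q[:,2]>77]; print(n,"tumbler top",T.mean(0).round(1),T.min(0).round(1),T.max(0).round(1))
# tray rect
for n,r in(("top",(345,450,200,270)),("side",(305,405,300,400))):
    Q=roi(n,*r); T=Q[(Q[:,2]>4)&(Q[:,2]<25)]
    b=cv2.minAreaRect(T[:,:2].astype(np.float32)); print(n,"tray",b)
# cup: points above z 120 from stand rois, away from column
res=[]
for n,r in(("side",(245,315,180,275)),("top",(245,305,222,295))):
    Q=roi(n,*r); Q=Q[(Q[:,2]>130)&(Q[:,2]<275)]
    def f(p,Q=Q):
        d=np.array([np.cos(p[3])*np.cos(p[4]),np.sin(p[3])*np.cos(p[4]),np.sin(p[4])])
        w=Q-p[:3]*[1,1,1]; return np.linalg.norm(w-np.outer(w@d,d),axis=1)-25
    m=np.median(Q,0); 
    g=lambda p:np.r_[f(p),(p[:3]-m)@[np.cos(p[3])*np.cos(p[4]),np.sin(p[3])*np.cos(p[4]),np.sin(p[4])]]
    s=least_squares(g,[*(m-[0,0,20]),np.radians(180),np.radians(30)],loss="soft_l1",f_scale=2)
    p=s.x;d=np.array([np.cos(p[3])*np.cos(p[4]),np.sin(p[3])*np.cos(p[4]),np.sin(p[4])])
    ok=abs(f(p))<4; t=(Q-p[:3])@d
    print(n,"cup c",p[:3].round(1),"az,el",np.degrees(p[3:]).round(1),ok.sum(),len(Q),"t",np.percentile(t[ok],[1,99]).round(1),"bottom centre",(p[:3]+d*np.percentile(t[ok],99)).round(1))
E
python3 m.py; python3 -c "
from h import *
s=robot.read_state();print(s)"; python3 -c "import plant;print([x for x in dir(plant.robot) if x[0]!='_'])"
```

```text
side stand top z 239.92350541282747 base z [ -5.   -1.5   0.7   9.   78.2 213.2]
 col top [507.3 149.3 227.9] 173
top stand top z 240.33344430350508 base z [ -5.7  -1.6   1.3   9.6 185.8 223.7]
 col top [501.9 152.3 227.6] 261
side peg top [ 626.1 -208.7   76.5] 193 [ 609.4 -224.6   70.3] [ 644.8 -190.3   82.4]
 side-fit [ 614.2 -234.2] 174 floor 6.1
top peg top [ 624.4 -204.2   76.6] 129 [ 607.3 -222.2   70.2] [ 642.1 -187.9   83.2]
 side-fit [ 625.5 -205. ] 72 floor 5.4
side tumbler top [ 622.6 -101.5   81.1] [ 591.  -132.8   77. ] [656.1 -66.7  88. ]
top tumbler top [619.4 -99.9  80.7] [ 586.7 -133.2   77. ] [654.5 -67.3  89.4]
top tray ((620.346435546875, -168.74813842773438), (299.7140808105469, 203.99740600585938), 88.07687377929688)
side tray ((631.0394897460938, -161.77638244628906), (274.8838195800781, 249.6701202392578), 74.80695343017578)
side cup c [513.8 156.8 188. ] az,el [195.9  24.1] 721 1181 t [-78.7  57.3] bottom centre [463.5 142.4 211.4]
top cup c [502.3 153.  190.9] az,el [193.6  29. ] 789 1047 t [-72.4  48.4] bottom centre [461.1 143.1 214.4]
{'time_s': 0.1, 'joint_positions': array([ 7.21684940e+01,  2.02594088e+01,  9.36232366e+01,  1.29481211e-03,
        6.61889701e+01, -1.38037509e-01]), 'qvel': array([-0.11506247, -0.1456086 , -0.15254266, -0.05645082,  0.01405543,
        0.00282048]), 'effort': array([ 2.55813939e-03, -6.06361985e+01, -3.42821431e+01,  1.74578454e-04,
        4.00840989e-03,  2.57359778e-05]), 'eef_pos': array([189.82348061, 595.03744941, 230.63884287]), 'eef_rot': array([[-9.52693352e-01,  3.03932911e-01, -4.02432586e-04],
       [ 3.03933177e-01,  9.52692617e-01, -1.18354912e-03],
       [ 2.36750233e-05, -1.24987199e-03, -9.99999219e-01]]), 'wrist_force': array([0.52331406, 0.41883674, 0.54485613]), 'moment': array([ 0.00974001,  0.0113156 , -0.08015737]), 'grip_force': 0.0, 'width': 0.9973978979253361}
['MotionError', 'job_done', 'read_camera', 'read_state']
```

```bash
cat > m2.py <<'E'
from h import *
from scipy.optimize import least_squares
D={n:np.load(n+"0.npz") for n in("side","top")}
def roi(n,u0,u1,v0,v1): 
    P=D[n]["P"][v0:v1,u0:u1].reshape(-1,3); return P[~np.isnan(P).any(1)]
A={"side":roi("side",245,315,180,275),"top":roi("top",245,305,222,295)}
for n,Q in A.items():
    C=Q[(Q[:,2]>30)&(Q[:,2]<125)]
    B=Q[(Q[:,2]>9)&(Q[:,2]<20)]
    print(n,"low col pts",len(C),np.median(C,0).round(1),C.std(0).round(1),"base",cv2.minAreaRect(B[:,:2].astype(np.float32)))
    def dirv(a,e): return np.array([np.cos(a)*np.cos(e),np.sin(a)*np.cos(e),np.sin(e)])
    R=Q[(Q[:,2]>140)]
    def f(p):
        cx,cy,a,e,off,tb=p
        d=dirv(a,e); o=np.array([cx,cy,160])-off*np.array([-np.cos(a)*np.sin(e),-np.sin(a)*np.sin(e),np.cos(e)])
        w=R-o; t=w@d; r=np.linalg.norm(w-np.outer(t,d),axis=1)
        # sdf capped cylinder
        h=abs(t-(tb-60))-60; q=r-25
        sc=np.where((h>0)&(q>0),np.hypot(h,q),np.maximum(h,q))
        rc=np.hypot(R[:,0]-cx,R[:,1]-cy)-8; hz=R[:,2]-230
        sl=np.where((hz>0)&(rc>0),np.hypot(hz,rc),np.maximum(hz,rc))
        return np.where(abs(sc)<abs(sl),sc,sl)
    best=min((least_squares(f,[540+dx,160,np.radians(193),np.radians(30),o,tb],loss="soft_l1",f_scale=2) for dx in(0,15,30) for o in(0,12) for tb in(115,130)),key=lambda s:s.cost)
    p=best.x; d=dirv(p[2],p[3]); o=np.array([p[0],p[1],160])-p[4]*np.array([-np.cos(p[2])*np.sin(p[3]),-np.sin(p[2])*np.sin(p[3]),np.cos(p[3])])
    print(n,"col",p[:2].round(1),"az,el",np.degrees(p[2:4]).round(1),"off,tb",p[4:].round(1),"bottom",(o+d*p[5]).round(1),"mouth",(o+d*(p[5]-120)).round(1),"med|r|",np.median(abs(f(p))).round(2),len(R))
for n,r in(("side",(300,420,290,405)),("top",(350,445,203,266))):
    Q=roi(n,*r); 
    T=Q[(Q[:,2]>10)&(Q[:,2]<25)]  # walls
    W=Q[(Q[:,2]>3.5)&(Q[:,2]<12)]
    hist=np.histogram(Q[:,2],bins=np.arange(-10,30,2)); print(hist[0])
    I=cv2.cvtColor(D[n]["im"],cv2.COLOR_RGB2HSV)
    m=np.zeros((480,640),np.uint8); u0,u1,v0,v1=r; m[v0:v1,u0:u1]=((I[v0:v1,u0:u1,1]<60)&(I[v0:v1,u0:u1,2]>60))*255
    P=D[n]["P"]; ok=(m>0)&(P[...,2]>2)&(P[...,2]<22)
    nb,lab,st,_=cv2.connectedComponentsWithStats(ok.astype(np.uint8)); k=1+np.argmax(st[1:,4])
    T=P[lab==k]; print(n,"tray rect",cv2.minAreaRect(T[:,:2].astype(np.float32)))
E
python3 m2.py
```

```text
side low col pts 455 [576.7 385.4  58.1] [ 54.3 110.5  24.6] base ((545.4776611328125, 277.81884765625), (357.5345764160156, 172.06515502929688), 87.96638488769531)
side col [585.9 172.3] az,el [192.9  30. ] off,tb [ 14.8 134. ] bottom [465.6 144.7 214.2] mouth [566.8 168.  154.2] med|r| 0.99 1168
top low col pts 0 [nan nan nan] [nan nan nan] base ((581.4138793945312, 171.694580078125), (109.40664672851562, 119.66051483154297), 13.504874229431152)
top col [582.  172.1] az,el [193.5  30.3] off,tb [ 14.9 133.8] bottom [462.4 143.4 214.6] mouth [563.1 167.6 154.1] med|r| 0.9 1047
[   0   34  267 1193 2482 2419 1633 1519 1237  649  254  180  165   79
   44   33   28   36   25]
side tray rect ((621.954833984375, -164.5375213623047), (233.68577575683594, 151.69540405273438), 89.78487396240234)
[  8  46 181 391 564 658 844 776 765 413 223 168  77  33  23   9   8   4
   8]
top tray rect ((619.8330078125, -164.88241577148438), (233.2457733154297, 152.5776824951172), 89.14203643798828)
  return _methods._mean(a, axis=axis, dtype=dtype,
  ret = um.true_divide(
  ret = _var(a, axis=axis, dtype=dtype, out=out, ddof=ddof,
  arrmean = um.true_divide(arrmean, div, out=arrmean,
  ret = um.true_divide(
```

The fits agree with the given sizes. The cup's axis is 14.9 mm below the arm's axis (15 expected), its elevation is 30°, the tray fits 150×230, and the peg is at about (625,-206). I'll grasp from above, with the tool 30° off the cup's axis and the fingers closing horizontally.

```bash
cat >> h.py <<'E'
from scipy.spatial.transform import Rotation as Ro
def toolR(az,tilt,):  # z: heading az, tilt below level; y horizontal az+90
    a,t=np.radians([az,tilt]); z=np.array([np.cos(a)*np.cos(t),np.sin(a)*np.cos(t),-np.sin(t)]); y=np.array([-np.sin(a),np.cos(a),0]); return np.c_[np.cross(y,z),y,z]
def delta(p,R,p0=None,R0=None):
    s=robot.read_state(); R0=s["eef_rot"] if R0 is None else R0; p0=s["eef_pos"] if p0 is None else p0
    rv=np.degrees((Ro.from_matrix(R0).inv()*Ro.from_matrix(R)).as_rotvec())/4
    print("shift(R0)",(R0.T@(p-p0)/25).round(3),"turn",rv.round(3),"shift after turn",(R.T@(p-p0)/25).round(3))
E
cat > g.py <<'E'
from h import *
b=np.array([464,144,214.4]);a=np.radians(13.2);m=np.array([np.cos(np.pi/6)*np.cos(a),np.cos(np.pi/6)*np.sin(a),-.5])
Rg=toolR(13.2,60); pg=b+20*m+23*Rg[:,2]; pre=pg-110*Rg[:,2]
print(pg,pre)
delta(pre,Rg); delta(pg,Rg)
s=robot.read_state();print(s["time_s"],s["joint_positions"].round(1),s["eef_pos"].round(1),s["wrist_force"].round(1))
E
python3 g.py
```

```text
[492.05903863 150.5811881  184.48141571] [438.51219897 138.02189024 279.74421013]
shift(R0) [-15.033 -14.395  -1.947] turn [-2.039 -7.321 -7.54 ] shift after turn [ -5.754 -20.069   1.054]
shift(R0) [-16.921 -13.261   1.862] turn [-2.039 -7.321 -7.54 ] shift after turn [ -5.754 -20.069   5.454]
0.1 [72.2 20.3 93.6  0.  66.2 -0.1] [189.8 595.  230.6] [0.5 0.4 0.5]
```

>>> jog_arm --pt "0 0 -0.4 -0.185 -0.665 -0.685" --pt "0 0 -0.4 -0.185 -0.665 -0.685" --pt "0 0 -0.4 -0.185 -0.665 -0.685" --pt "0 0 -0.4 -0.185 -0.665 -0.685" --pt "0 0 -0.4 -0.185 -0.665 -0.685" --pt "0 0 -0.4 -0.185 -0.665 -0.685" --pt "0 0 -0.4 -0.185 -0.665 -0.685" --pt "0 0 -0.4 -0.185 -0.665 -0.685" --pt "0 0 -0.4 -0.185 -0.665 -0.685" --pt "0 0 -0.4 -0.185 -0.665 -0.685" --pt "0 0 -0.4 -0.185 -0.665 -0.685" --pt "0 0 0 0 0 0" --gripper 1

```text
time_s: 1.1
eef_pos: [163.0, 591.9, 337.5]
eef_rot: [[-0.842, -0.232, 0.488], [-0.2, 0.973, 0.117], [-0.502, 0.001, -0.865]]
wrist_force: [-0.1, 0.8, 0.0]
width: 0.997
grip_force: 0.0
```

```bash
python3 g.py
```

```text
[492.05903863 150.5811881  184.48141571] [438.51219897 138.02189024 279.74421013]
shift(R0) [ -4.483 -20.216   5.254] turn [0.034 0.029 0.038] shift after turn [ -4.546 -20.191   5.293]
shift(R0) [ -4.474 -20.226   9.654] turn [0.034 0.029 0.038] shift after turn [ -4.546 -20.191   9.693]
1.1 [ 90.3  10.6  98.7 -32.1  66.8  -1.2] [163.  591.9 337.5] [-0.1  0.8  0. ]
```

>>> jog_arm --pt "-0.19 -0.84 0 0 0 0" --pt "-0.19 -0.84 0 0 0 0" --pt "-0.19 -0.84 0 0 0 0" --pt "-0.19 -0.84 0 0 0 0" --pt "-0.19 -0.84 0 0 0 0" --pt "-0.19 -0.84 0 0 0 0" --pt "-0.19 -0.84 0 0 0 0" --pt "-0.19 -0.84 0 0 0 0" --pt "-0.19 -0.84 0 0 0 0" --pt "-0.19 -0.84 0 0 0 0" --pt "-0.19 -0.84 0 0 0 0" --pt "-0.19 -0.84 0 0 0 0"

```text
time_s: 2.1
eef_pos: [270.2, 356.8, 364.8]
eef_rot: [[-0.844, -0.226, 0.486], [-0.196, 0.974, 0.114], [-0.499, 0.001, -0.867]]
wrist_force: [-0.2, 0.3, -0.0]
width: 1.002
grip_force: 0.0
```

>>> jog_arm --pt "-0.19 -0.84 0 0 0 0" --pt "-0.19 -0.84 0 0 0 0" --pt "-0.19 -0.84 0 0 0 0" --pt "-0.19 -0.84 0 0 0 0" --pt "-0.19 -0.84 0 0 0 0" --pt "-0.19 -0.84 0 0 0 0" --pt "-0.19 -0.84 0 0 0 0" --pt "-0.19 -0.84 0 0 0 0" --pt "-0.19 -0.84 0 0 0 0" --pt "-0.19 -0.84 0 0 0 0" --pt "-0.19 -0.84 0 0 0 0" --pt "-0.19 -0.84 0 0 0 0"

```text
time_s: 3.1
eef_pos: [375.7, 122.8, 393.6]
eef_rot: [[-0.844, -0.227, 0.487], [-0.195, 0.974, 0.116], [-0.5, 0.003, -0.866]]
wrist_force: [0.6, 0.3, -0.1]
width: 1.0
grip_force: 0.0
```

```bash
python3 g.py
```

```text
[492.05903863 150.5811881  184.48141571] [438.51219897 138.02189024 279.74421013]
shift(R0) [0.042 0.011 5.237] turn [ 0.021  0.008 -0.039] shift after turn [0.039 0.019 5.237]
shift(R0) [4.400e-02 4.000e-03 9.637e+00] turn [ 0.021  0.008 -0.039] shift after turn [0.039 0.019 9.637]
3.1 [ 21.3 -27.4 123.2  -4.9  54.5 -80. ] [375.7 122.8 393.6] [ 0.6  0.3 -0.1]
```

>>> jog_arm --pt "0 0 0.95 0 0 0" --pt "0 0 0.95 0 0 0" --pt "0 0 0.95 0 0 0" --pt "0 0 0.95 0 0 0" --pt "0 0 0.95 0 0 0" --pt "0 0 0.95 0 0 0" --pt "0 0 0.95 0 0 0" --pt "0 0 0.75 0 0 0" --pt "0 0 0.55 0 0 0" --pt "0 0 0.35 0 0 0" --pt "0.04 0 0.2 0 0 0" --pt "0 0 0 0 0 0"

```text
time_s: 4.1
eef_pos: [477.9, 147.6, 208.0]
eef_rot: [[-0.844, -0.227, 0.485], [-0.196, 0.974, 0.114], [-0.499, 0.001, -0.867]]
wrist_force: [-0.9, -0.3, 0.2]
width: 1.001
grip_force: 0.0
```

```bash
python3 g.py; python3 -c "
from h import *
ims=[cam(n)[0]['image'] for n in ('side','top')]
a=ims[0][120:300,200:360];b=ims[1][180:360,200:360]
cv2.imwrite('pics/g1.png',cv2.resize(np.hstack([a,b]),None,fx=2.5,fy=2.5)[...,::-1])"
```

```text
[492.05903863 150.5811881  184.48141571] [438.51219897 138.02189024 279.74421013]
shift(R0) [-0.026 -0.014 -3.297] turn [ 0.005 -0.023 -0.029] shift after turn [-0.032 -0.015 -3.297]
shift(R0) [-0.034 -0.015  1.103] turn [ 0.005 -0.023 -0.029] shift after turn [-0.032 -0.015  1.103]
4.1 [ 18.9  -1.7 130.8  -7.8  21.3 -77.6] [477.9 147.6 208. ] [-0.9 -0.3  0.2]
```

View pics/g1.png

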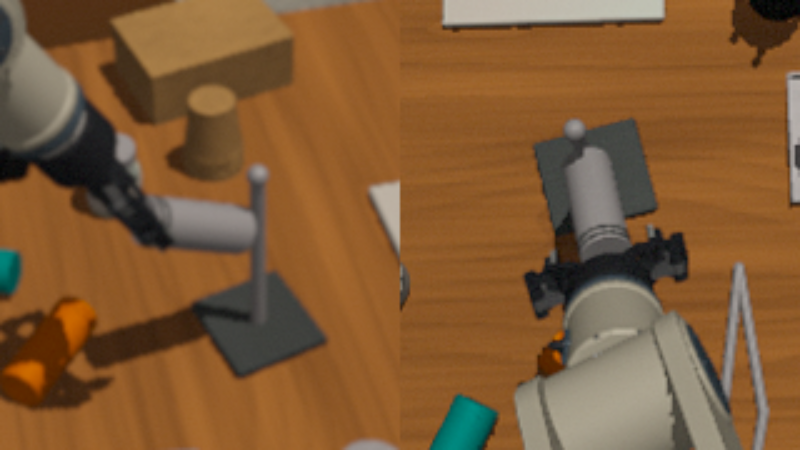

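The fingers straddle the cup symmetrically: in the right crop they are at (545,285) and (670,255), with the cup between them at (600,215). I have 27 mm left to advance before closing.

>>> jog_arm --pt "0 0 0.4 0 0 0" --pt "0 0 0.35 0 0 0" --pt "0 0 0.25 0 0 0" --pt "0 0 0.1 0 0 0" --pt "0 0 0 0 0 0"

```text
time_s: 4.62
eef_pos: [491.3, 151.1, 184.6]
eef_rot: [[-0.844, -0.228, 0.486], [-0.197, 0.974, 0.115], [-0.499, 0.001, -0.866]]
wrist_force: [-0.9, -0.4, 0.2]
width: 0.997
grip_force: 0.0
```

>>> jog_arm --pt "0 0 0 0 0 0" --pt "0 0 0 0 0 0" --pt "0 0 0 0 0 0" --pt "0 0 0 0 0 0" --pt "0 0 0 0 0 0" --pt "0 0 0 0 0 0" --pt "0 0 0 0 0 0" --pt "0 0 0 0 0 0" --pt "0 0 0 0 0 0" --pt "0 0 0 0 0 0" --gripper 0 --newtons 50

```text
time_s: 5.45
eef_pos: [491.6, 151.3, 185.4]
eef_rot: [[-0.843, -0.228, 0.487], [-0.197, 0.974, 0.115], [-0.501, 0.001, -0.866]]
wrist_force: [-3.7, -0.2, 5.4]
width: 0.58
grip_force: 51.5
```

```bash
python3 g.py; python3 -c "
from h import *
d=np.array([-np.cos(np.pi/6)*np.cos(.2304),-np.cos(np.pi/6)*np.sin(.2304),.5]); n=np.array([.5*np.cos(.2304),.5*np.sin(.2304),.866])
R=robot.read_state()['eef_rot']; print('n*10mm',R.T@n*10/25,'d*100mm',R.T@d*100/25, robot.read_state()['moment'])"
```

```text
[492.05903863 150.5811881  184.48141571] [438.51219897 138.02189024 279.74421013]
shift(R0) [ 0.005 -0.028 -4.361] turn [ 0.012  0.012 -0.012] shift after turn [ 0.008 -0.031 -4.361]
shift(R0) [ 0.008 -0.031  0.039] turn [ 0.012  0.012 -0.012] shift after turn [ 0.008 -0.031  0.039]
5.45 [ 18.8   2.2 130.8  -9.2  17.3 -76.3] [491.6 151.3 185.4] [-3.7 -0.2  5.4]
n*10mm [-0.34657512  0.00044647 -0.19969589] d*100mm [ 1.99704914e+00  1.15513863e-03 -3.46580343e+00] [0.02495857 0.23299832 0.14480086]
```

>>> jog_arm --pt "-0.17 0 -0.1 0 0 0" --pt "-0.17 0 -0.1 0 0 0" --pt "-0.17 0 -0.1 0 0 0" --pt "0 0 0 0 0 0" --pt "0.2 0 -0.35 0 0 0" --pt "0.2 0 -0.35 0 0 0" --pt "0.2 0 -0.35 0 0 0" --pt "0.2 0 -0.35 0 0 0" --pt "0 0 0 0 0 0"

```text
time_s: 6.2
eef_pos: [463.6, 144.6, 219.6]
eef_rot: [[-0.842, -0.228, 0.488], [-0.197, 0.974, 0.115], [-0.502, 0.001, -0.865]]
wrist_force: [0.2, -0.4, -3.0]
width: 0.58
grip_force: 52.7
```

```bash
python3 g.py
```

```text
[492.05903863 150.5811881  184.48141571] [438.51219897 138.02189024 279.74421013]
shift(R0) [-0.309 -0.025 -2.603] turn [ 0.013  0.026 -0.012] shift after turn [-0.304 -0.028 -2.603]
shift(R0) [-0.301 -0.029  1.797] turn [ 0.013  0.026 -0.012] shift after turn [-0.304 -0.028  1.797]
6.2 [ 19.3  -4.6 131.6  -7.6  23.2 -77.7] [463.6 144.6 219.6] [ 0.2 -0.4 -3. ]
```

>>> jog_arm --pt "0.2 0 -0.35 0 0 0" --pt "0.2 0 -0.35 0 0 0" --pt "0.2 0 -0.35 0 0 0" --pt "0.2 0 -0.35 0 0 0" --pt "0.2 0 -0.35 0 0 0" --pt "0.2 0 -0.35 0 0 0" --pt "0.2 0 -0.35 0 0 0" --pt "0.2 0 -0.35 0 0 0" --pt "0.2 0 -0.35 0 0 0" --pt "0.2 0 -0.35 0 0 0" --pt "0 0 0 0 0 0"

```text
time_s: 7.12
eef_pos: [379.4, 124.9, 270.1]
eef_rot: [[-0.842, -0.228, 0.488], [-0.197, 0.974, 0.116], [-0.502, 0.001, -0.865]]
wrist_force: [0.8, 0.1, -2.7]
width: 0.577
grip_force: 52.7
```

```bash
cat > t.py <<'E'
from h import *
s=robot.read_state(); R=s["eef_rot"]; print(s["joint_positions"].round(1),s["wrist_force"].round(1))
# place pose: az -18, tilt 120
Rt=toolR(-18,120); 
# cup frame in tool: axis = 30deg from z; TCP from bottom: 20*axis+23*z
def tcp(bottom,R): 
    ax=R@np.array([-.5,0,np.cos(np.pi/6)]) # provisional
    return ax
print(R.T@np.array([np.cos(np.pi/6)*np.cos(.2304),np.cos(np.pi/6)*np.sin(.2304),-.5]))
print(Rt@np.array([-.5,0,.866]))
up=s["eef_pos"]+[0,0,150]; delta(up,R)
E
python3 t.py
```

```text
[ 21.5 -20.1 135.   -7.1  35.5 -76.9] [ 0.8  0.1 -2.7]
[-4.98035724e-01 -5.10806343e-04  8.67156362e-01]
[ 1.20802174e-05 -3.92510056e-06 -9.99978000e-01]
shift(R0) [-3.012  0.008 -5.189] turn [0. 0. 0.] shift after turn [-3.012  0.008 -5.189]
```

```bash
cat > t.py <<'E'
from h import *
s=robot.read_state(); R=s["eef_rot"]; print(s["time_s"],s["joint_positions"].round(1),s["eef_pos"].round(1),s["wrist_force"].round(1))
Rt=toolR(-18,120)
print("via up"); delta(np.array([379,125,350]),R); print("via side"); delta(np.array([480,-100,380]),R,p0=np.array([379,125,350]))
above=np.array([625,-206,245-20])+23*Rt[:,2]; print("place above",above); delta(above,Rt)
E
python3 t.py
```

```text
7.1167 [ 21.5 -20.1 135.   -7.1  35.5 -76.9] [379.4 124.9 270.1] [ 0.8  0.1 -2.7]
via up
shift(R0) [-1.593  0.012 -2.77 ] turn [0. 0. 0.] shift after turn [-1.593  0.012 -2.77 ]
via side
shift(R0) [-2.235 -9.683 -0.106] turn [0. 0. 0.] shift after turn [-2.235 -9.683 -0.106]
place above [ 614.06285006 -202.44630456  205.08141571]
shift(R0) [ -4.026 -14.894   5.321] turn [ 0.029 14.64   8.159] shift after turn [-12.537  -9.552  -4.235]
```

>>> jog_arm --pt "-0.4 0 -0.7 0 0 0" --pt "-0.4 0 -0.7 0 0 0" --pt "-0.4 0 -0.7 0 0 0" --pt "-0.4 0 -0.7 0 0 0"

```text
time_s: 7.45
eef_pos: [379.8, 124.9, 350.7]
eef_rot: [[-0.843, -0.228, 0.487], [-0.197, 0.974, 0.115], [-0.501, 0.001, -0.866]]
wrist_force: [0.8, 0.3, -2.9]
width: 0.583
grip_force: 52.8
```

>>> jog_arm --pt "-0.2 -0.8 0 0 0 0" --pt "-0.2 -0.8 0 0 0 0" --pt "-0.2 -0.8 0 0 0 0" --pt "-0.2 -0.8 0 0 0 0" --pt "-0.2 -0.8 0 0 0 0" --pt "-0.2 -0.8 0 0 0 0" --pt "-0.2 -0.8 0 0 0 0" --pt "-0.2 -0.8 0 0 0 0" --pt "-0.2 -0.8 0 0 0 0" --pt "-0.2 -0.8 0 0 0 0" --pt "-0.2 -0.8 0 0 0 0" --pt "-0.2 -0.8 0 0 0 0"

```text
time_s: 8.45
eef_pos: [485.7, -98.8, 379.4]
eef_rot: [[-0.843, -0.227, 0.487], [-0.197, 0.974, 0.114], [-0.501, 0.0, -0.866]]
wrist_force: [0.5, -0.0, -1.3]
width: 0.583
grip_force: 52.9
```

>>> jog_arm --pt "0 0 0 0 0.8 0.45" --pt "0 0 0 0 0.8 0.45" --pt "0 0 0 0 0.8 0.45" --pt "0 0 0 0 0.8 0.45" --pt "0 0 0 0 0.8 0.45" --pt "0 0 0 0 0.8 0.45" --pt "0 0 0 0 0.8 0.45" --pt "0 0 0 0 0.8 0.45" --pt "0 0 0 0 0.8 0.45"

```text
time_s: 9.2
eef_pos: [485.9, -97.4, 379.3]
eef_rot: [[-0.999, 0.041, 0.009], [0.042, 0.996, 0.074], [-0.006, 0.074, -0.997]]
wrist_force: [0.4, 0.0, -2.2]
width: 0.576
grip_force: 53.0
```

```bash
python3 t.py
```

```text
9.2 [ -14.4    2.1   97.6    4.3   80.9 -102.7] [485.9 -97.4 379.3] [ 0.4  0.  -2.2]
via up
shift(R0) [4.651 8.601 1.784] turn [0. 0. 0.] shift after turn [4.651 8.601 1.784]
via side
shift(R0) [-4.421 -8.712 -1.822] turn [0. 0. 0.] shift after turn [-4.421 -8.712 -1.822]
place above [ 614.06285006 -202.44630456  205.08141571]
shift(R0) [-5.256 -4.489  6.688] turn [0.021 7.394 4.089] shift after turn [-8.832 -2.411  2.947]
```

>>> jog_arm --pt "0 0 0 0 0.82 0.455" --pt "0 0 0 0 0.82 0.455" --pt "0 0 0 0 0.82 0.455" --pt "0 0 0 0 0.82 0.455" --pt "0 0 0 0 0.82 0.455" --pt "0 0 0 0 0.82 0.455" --pt "0 0 0 0 0.82 0.455" --pt "0 0 0 0 0.82 0.455" --pt "0 0 0 0 0.82 0.455" --pt "0 0 0 0 0 0"

```text
time_s: 10.03
eef_pos: [486.4, -97.6, 377.0]
eef_rot: [[-0.823, 0.31, -0.476], [0.267, 0.951, 0.157], [0.501, 0.002, -0.865]]
wrist_force: [0.8, 0.2, -2.7]
width: 0.578
grip_force: 53.0
```

>>> jog_arm --pt "-0.8 -0.22 0 0 0 0" --pt "-0.8 -0.22 0 0 0 0" --pt "-0.8 -0.22 0 0 0 0" --pt "-0.8 -0.22 0 0 0 0" --pt "-0.8 -0.22 0 0 0 0" --pt "-0.8 -0.22 0 0 0 0" --pt "-0.8 -0.22 0 0 0 0" --pt "-0.8 -0.22 0 0 0 0" --pt "-0.8 -0.22 0 0 0 0" --pt "-0.8 -0.22 0 0 0 0" --pt "-0.8 -0.22 0 0 0 0"

```text
time_s: 10.95
eef_pos: [649.1, -214.1, 268.7]
eef_rot: [[-0.827, 0.308, -0.471], [0.266, 0.952, 0.155], [0.495, 0.003, -0.869]]
wrist_force: [-0.3, -0.5, -2.8]
width: 0.581
grip_force: 53.1
```

```bash
python3 t.py
```

```text
10.95 [-1.830e+01  4.180e+01  5.910e+01 -1.000e-01  1.088e+02 -9.050e+01] [ 649.1 -214.1  268.7] [-0.3 -0.5 -2.8]
via up
shift(R0) [14.15   9.594  4.359] turn [0. 0. 0.] shift after turn [14.15   9.594  4.359]
via side
shift(R0) [-5.138 -7.318 -4.338] turn [0. 0. 0.] shift after turn [-5.138 -7.318 -4.338]
place above [ 614.06285006 -202.44630456  205.08141571]
shift(R0) [0.022 0.005 2.94 ] turn [0.027 0.075 0.041] shift after turn [0.007 0.01  2.94 ]
```

>>> jog_arm --pt "0 0 0.5 0 0.075 0.04" --pt "0 0 0.5 0 0 0" --pt "0 0 0.5 0 0 0" --pt "0 0 0.5 0 0 0" --pt "0 0 0.5 0 0 0" --pt "0 0 0.3 0 0 0" --pt "0 0 0.1 0 0 0" --pt "0 0 0 0 0 0" --pt "0 0 0 0 0 0"

```text
time_s: 11.7
eef_pos: [613.6, -202.1, 207.4]
eef_rot: [[-0.822, 0.311, -0.476], [0.268, 0.951, 0.157], [0.502, 0.001, -0.865]]
wrist_force: [0.6, -0.3, -1.5]
width: 0.582
grip_force: 53.1
```

```bash
cat > look.py <<'E'
import sys
from h import *
ims=[]
for n in("side","top"):
    c,K=cam(n); P=cloud(c,K); np.savez(f"{n}_{sys.argv[1]}.npz",P=P,im=c["image"]); ims.append(c["image"])
a=ims[0][240:400,300:460];b=ims[1][150:310,340:500]
cv2.imwrite(f'pics/{sys.argv[1]}.png',cv2.resize(np.hstack([a,b]),None,fx=2.5,fy=2.5)[...,::-1])
E
python3 look.py p1; python3 t.py|tail -2
```

```text
place above [ 614.06285006 -202.44630456  205.08141571]
shift(R0) [-0.063 -0.012  0.077] turn [ 0.028 -0.025 -0.013] shift after turn [-0.063 -0.012  0.077]
```

View pics/p1.png

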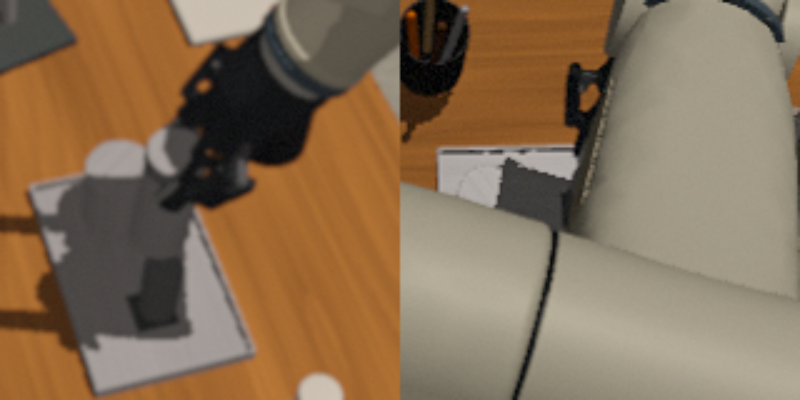

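Side crop: the cup is inverted at (170,155), partly hidden by the gripper, and the peg is in shadow below it at (160,285). The top view is blocked by the arm. I'll fit the cup and peg both from the side camera, so the calibration error cancels out.

```bash
cat > pf.py <<'E'
import sys
from h import *
from scipy.optimize import least_squares
def sdf(Q,c,ax,r,L0,L1,bev=0):
    w=Q-c;t=w@ax;q=np.linalg.norm(w-np.outer(t,ax),axis=1)-r;h=abs(t-(L0+L1)/2)-(L1-L0)/2
    return np.where((h>0)&(q>0),np.hypot(h,q),np.maximum(h,q))
Z=np.array([0,0,1.])
def fitpeg(f,r):
    P=np.load(f)["P"][r[2]:r[3],r[0]:r[1]].reshape(-1,3);P=P[~np.isnan(P).any(1)]
    Q=P[(np.hypot(P[:,0]-625,P[:,1]+206)<32)&(P[:,2]>15)&(P[:,2]<90)]
    g=lambda p:np.minimum(abs(sdf(Q,np.array([p[0],p[1],p[2]]),Z,18,-72,0)),8)
    s=least_squares(lambda p:sdf(Q,np.array([p[0],p[1],p[2]]),Z,18,-72,0),[625,-206,78],loss="soft_l1",f_scale=1.5); print(f,"peg",s.x.round(2),len(Q),np.median(abs(s.fun)).round(2))
fitpeg("side0.npz",(340,390,330,380));fitpeg("top0.npz",(395,430,210,252));fitpeg(f"side_{sys.argv[1]}.npz",(340,390,330,380))
z0=float(sys.argv[2])
D=np.load(f"side_{sys.argv[1]}.npz");P=D["P"].reshape(-1,3);hsv=cv2.cvtColor(D["im"],cv2.COLOR_RGB2HSV).reshape(-1,3)
ok=(hsv[:,2]>85)&(hsv[:,1]<90)&(np.hypot(P[:,0]-625,P[:,1]+206)<36)&(P[:,2]>z0-115)&(P[:,2]<z0+8)&(P[:,2]>95)
Q=P[ok]
def f(p):
    ax=np.array([p[3],p[4],-1]);ax/=np.linalg.norm(ax); return sdf(Q,p[:3],ax,25,0,120)
s=least_squares(f,[625,-206,z0,0,0],loss="soft_l1",f_scale=1.5)
s2=least_squares(lambda q:f(np.r_[q,0,0]),[625,-206,z0],loss="soft_l1",f_scale=1.5)
print("cup bottom",s.x[:3].round(2),"axis",s.x[3:].round(3),"mouth",(s.x[:3]+120*np.array([s.x[3],s.x[4],-1])).round(1),len(Q),Q.min(0).round(),Q.max(0).round(),np.median(abs(s.fun)).round(2)," vertical fit",s2.x.round(2))
E
python3 pf.py p1 247
```

```text
side0.npz peg [ 627.79 -205.87   77.42] 387 0.84
top0.npz peg [ 625.49 -205.1    77.16] 206 0.98
side_p1.npz peg [ 627.65 -205.96   77.6 ] 354 0.82
cup bottom [ 625.21 -203.96  244.62] axis [-0.087 -0.024] mouth [ 614.7 -206.8  124.6] 181 [ 598. -227.  133.] [ 640. -176.  250.] 0.86  vertical fit [ 623.62 -201.8   245.74]
```

```bash
cat > av.py <<'E'
import sys
from h import *
Ps=[]
for i in range(8):
    c,K=cam("side"); Ps.append(cloud(c,K))
P=np.median(np.array(Ps),0); np.savez(f"side_{sys.argv[1]}.npz",P=P,im=c["image"])
E
python3 av.py p2
cat >> pf.py <<'E'
J=s.jac;print("sd",np.sqrt(np.diag(np.linalg.inv(J.T@J)))[[0,1,3,4]]*np.std(s.fun), "resid by z:",[(round(z),np.median(s2.fun[abs(Q[:,2]-z)<8]).round(1),(abs(Q[:,2]-z)<8).sum()) for z in np.arange(z0-110,z0+1,15)])
E
python3 pf.py p2 247
```

```text
side0.npz peg [ 627.79 -205.87   77.42] 387 0.84
top0.npz peg [ 625.49 -205.1    77.16] 206 0.98
side_p2.npz peg [ 627.77 -205.97   77.47] 334 0.42
cup bottom [ 624.67 -204.07  244.64] axis [-0.072 -0.011] mouth [ 616.1 -205.4  124.6] 177 [ 598. -230.  137.] [ 640. -172.  248.] 0.43  vertical fit [ 623.34 -202.47  245.56]
sd [0.20961294 0.34929571 0.00831422 0.00618277] resid by z: [(137, np.float64(-2.4), np.int64(1)), (152, np.float64(-2.1), np.int64(1)), (167, np.float64(-1.4), np.int64(4)), (182, np.float64(-0.3), np.int64(3)), (197, np.float64(nan), np.int64(0)), (212, np.float64(-0.1), np.int64(4)), (227, np.float64(-0.2), np.int64(9)), (242, np.float64(-0.1), np.int64(159))]
  return _methods._mean(a, axis=axis, dtype=dtype,
  ret = ret.dtype.type(ret / rcount)
```

```bash
cat > pg.py <<'E'
from h import *
import sys
D=np.load(f"side_{sys.argv[1]}.npz");P=D["P"];hsv=cv2.cvtColor(D["im"],cv2.COLOR_RGB2HSV)
r=np.hypot(P[...,0]-624.5,P[...,1]+204.5)-25
k=(abs(r)<9)&(P[...,2]>100)&(P[...,2]<240)
vv,uu=np.nonzero(k)
print(len(vv))
for v in range(295,335,3):
    print(v,[(u,round(float(P[v,u,2])),round(float(r[v,u]),1),int(hsv[v,u,2])) for u in range(355,386,4) if k[v,u]])
im=D["im"][270:350,330:420].copy()
im2=im.copy(); im2[k[270:350,330:420]]=[255,0,0]
cv2.imwrite("pics/mk.png",cv2.resize(np.hstack([np.clip(im*1.6,0,255).astype(np.uint8),im2]),None,fx=4.4,fy=4.4,interpolation=0)[...,::-1])
E
python3 pg.py p2
```

```text
592
295 []
298 []
301 []
304 []
307 [(359, 237, 0.3, 45)]
310 [(359, 230, 1.1, 59), (363, 239, 0.7, 62)]
313 [(355, 201, 2.3, 70), (359, 222, 1.4, 69), (363, 230, 1.0, 60)]
316 [(355, 195, 2.4, 69), (359, 213, 1.7, 72), (363, 227, 5.0, 60), (367, 235, 7.6, 67)]
319 [(355, 190, 3.0, 67), (359, 204, 1.7, 70)]
322 [(355, 182, 3.0, 67), (359, 194, 1.6, 73), (375, 198, -1.1, 64)]
325 [(355, 174, 3.3, 69), (359, 186, 2.2, 72), (363, 191, 0.9, 75), (367, 193, -0.2, 64), (371, 192, -0.7, 70), (375, 183, -2.3, 70)]
328 [(355, 166, 3.9, 69), (363, 181, 1.2, 75), (367, 183, 0.2, 75), (371, 181, -0.7, 71), (375, 167, -3.7, 98)]
331 [(355, 158, 4.4, 70), (359, 166, 2.3, 73), (363, 171, 1.2, 75), (367, 171, -0.8, 73), (371, 168, -1.7, 70)]
334 [(355, 149, 4.8, 72), (359, 156, 2.3, 71), (363, 161, 1.5, 74), (367, 161, -0.0, 74), (371, 155, -2.4, 71)]
```

View pics/mk.png

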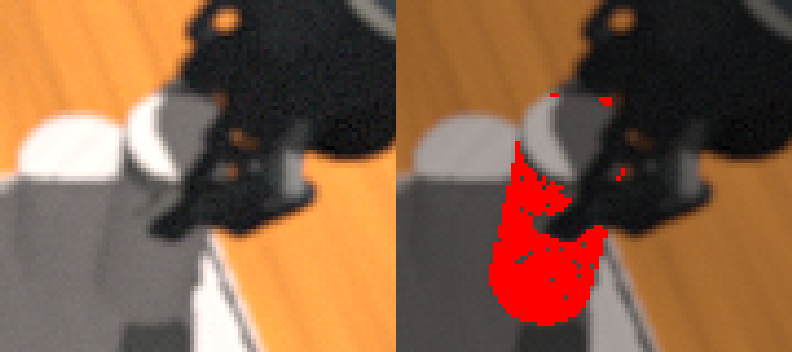

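The cup's shadowed side is well visible in depth (red region, roughly px 352–378 × 302–343). I'll refit with those points.

```bash
sed -i 's/hsv\[:,2\]>85/hsv[:,2]>55/; s/&(P\[:,2\]>z0-115)/\&(P[:,2]>z0-117)/' pf.py; python3 pf.py p2 247; python3 -c "
from h import *
s=robot.read_state();print(s['time_s'],s['eef_pos'],s['eef_rot'].round(4).tolist())"
```

```text
side0.npz peg [ 627.79 -205.87   77.42] 387 0.84
top0.npz peg [ 625.49 -205.1    77.16] 206 0.98
side_p2.npz peg [ 627.77 -205.97   77.47] 334 0.42
cup bottom [ 624.32 -205.21  244.96] axis [-0.05   0.023] mouth [ 618.3 -202.4  125. ] 863 [ 594. -235.  130.] [ 649. -172.  255.] 0.4  vertical fit [ 620.9  -203.46  245.21]
sd [0.24289824 0.32732048 0.00343948 0.00408554] resid by z: [(137, np.float64(0.4), np.int64(93)), (152, np.float64(0.3), np.int64(100)), (167, np.float64(0.1), np.int64(99)), (182, np.float64(-0.2), np.int64(101)), (197, np.float64(-0.5), np.int64(71)), (212, np.float64(-1.7), np.int64(34)), (227, np.float64(-1.5), np.int64(61)), (242, np.float64(0.0), np.int64(335))]
12.2 [ 613.15033393 -201.81195801  206.95574791] [[-0.8217, 0.3107, -0.4777], [0.268, 0.9505, 0.1572], [0.5029, 0.0012, -0.8643]]
```

```bash
python3 -c "
from h import *
s=robot.read_state();R=s['eef_rot'];R2=R@Ro.from_rotvec([0,np.radians(-3.12),0]).as_matrix()
print(R2.T@np.array([5.2,-2.15,0])/25, 'down10',R2.T@np.array([0,0,-10])/25)"
```

```text
[-0.19982681 -0.01710919 -0.1021593 ] down10 [-0.18204865 -0.0004688   0.3561714 ]
```

>>> jog_arm --pt "0 0 0 0 -0.4 0" --pt "0 0 0 0 -0.38 0" --pt "-0.1 -0.01 -0.05 0 0 0" --pt "-0.1 -0.01 -0.05 0 0 0" --pt "0 0 0 0 0 0" --pt "0 0 0 0 0 0"

```text
time_s: 12.7
eef_pos: [618.4, -204.1, 206.5]
eef_rot: [[-0.846, 0.311, -0.433], [0.276, 0.95, 0.143], [0.456, 0.001, -0.89]]
wrist_force: [-0.2, 0.5, -2.9]
width: 0.581
grip_force: 53.1
```

```bash
python3 av.py p3; python3 pf.py p3 247
```

```text
side0.npz peg [ 627.79 -205.87   77.42] 387 0.84
top0.npz peg [ 625.49 -205.1    77.16] 206 0.98
side_p3.npz peg [ 627.76 -206.02   77.39] 337 0.42
cup bottom [ 627.07 -206.86  244.95] axis [0.002 0.008] mouth [ 627.3 -205.9  124.9] 828 [ 602. -235.  130.] [ 647. -176.  247.] 0.41  vertical fit [ 627.16 -206.24  244.95]
sd [0.26214523 0.33135607 0.00369155 0.00411855] resid by z: [(137, np.float64(-0.0), np.int64(85)), (152, np.float64(-0.1), np.int64(99)), (167, np.float64(-0.1), np.int64(99)), (182, np.float64(-0.2), np.int64(104)), (197, np.float64(-0.2), np.int64(64)), (212, np.float64(-0.1), np.int64(39)), (227, np.float64(0.3), np.int64(53)), (242, np.float64(0.1), np.int64(314))]
```

>>> jog_arm --pt "-0.2 0 0.345 0 0 0" --pt "-0.182 0 0.356 0 0 0" --pt "-0.182 0 0.356 0 0 0" --pt "-0.182 0 0.356 0 0 0" --pt "0 0 0 0 0 0" --pt "0 0 0 0 0 0"

```text
time_s: 13.6
eef_pos: [618.1, -203.9, 165.7]
eef_rot: [[-0.845, 0.311, -0.434], [0.276, 0.95, 0.143], [0.457, 0.001, -0.889]]
wrist_force: [0.4, 0.4, -2.5]
width: 0.584
grip_force: 53.0
```

```bash
cat > st.py <<'E'
from h import *
s=robot.read_state();R=s['eef_rot'];print(s['time_s'],s['eef_pos'].round(2),s['wrist_force'].round(2),s['moment'].round(3),R[:,2].round(4),'down10',(R.T@np.array([0,0,-.4])).round(3),'x1',(R.T@np.array([.04,0,0])).round(3),'y1',(R.T@np.array([0,.04,0])).round(3))
E
python3 st.py
```

```text
13.6 [ 618.13 -203.91  165.67] [ 0.36  0.45 -2.5 ] [-0.088 -0.334 -0.015] [-0.4343  0.1431 -0.8893] down10 [-0.183 -0.     0.356] x1 [-0.034  0.012 -0.017] y1 [0.011 0.038 0.006]
```

>>> jog_arm --pt "-0.024 0.008 -0.012 0 0 0" --pt "-0.073 0 0.142 0 0 0" --pt "-0.073 0 0.142 0 0 0" --pt "0 0 0 0 0 0"

```text
time_s: 13.93
eef_pos: [619.2, -204.1, 158.3]
eef_rot: [[-0.846, 0.311, -0.433], [0.276, 0.95, 0.143], [0.456, 0.001, -0.89]]
wrist_force: [0.0, 0.3, -2.9]
width: 0.581
grip_force: 53.0
```

>>> jog_arm --pt "-0.037 0 0.071 0 0 0" --pt "-0.037 0 0.071 0 0 0" --pt "-0.037 0 0.071 0 0 0" --pt "0 0 0 0 0 0"

```text
time_s: 14.27
eef_pos: [619.3, -204.1, 152.5]
eef_rot: [[-0.846, 0.311, -0.433], [0.276, 0.95, 0.143], [0.456, 0.001, -0.89]]
wrist_force: [0.3, -0.4, -1.7]
width: 0.584
grip_force: 53.0
```

>>> jog_arm --pt "-0.037 0 0.071 0 0 0" --pt "-0.037 0 0.071 0 0 0" --pt "-0.037 0 0.071 0 0 0" --pt "0 0 0 0 0 0"

```text
time_s: 14.6
eef_pos: [619.4, -204.1, 146.4]
eef_rot: [[-0.846, 0.311, -0.433], [0.276, 0.95, 0.143], [0.456, 0.001, -0.89]]
wrist_force: [0.3, 0.3, -2.3]
width: 0.586
grip_force: 53.0
```

```bash
python3 st.py
```

```text
14.6 [ 619.35 -204.11  146.39] [ 0.35  0.25 -2.26] [-0.094 -0.332  0.011] [-0.4329  0.1427 -0.8901] down10 [-0.182 -0.     0.356] x1 [-0.034  0.012 -0.017] y1 [0.011 0.038 0.006]
```

>>> jog_arm --pt "-0.073 0 0.142 0 0 0" --pt "-0.073 0 0.142 0 0 0" --pt "-0.073 0 0.142 0 0 0" --pt "-0.073 0 0.142 0 0 0" --pt "0 0 0 0 0 0"

```text
time_s: 15.02
eef_pos: [619.1, -204.0, 129.7]
eef_rot: [[-0.846, 0.311, -0.434], [0.276, 0.95, 0.143], [0.457, 0.001, -0.89]]
wrist_force: [-0.9, 0.6, -2.6]
width: 0.579
grip_force: 53.0
```

>>> jog_arm --pt "-0.073 0 0.142 0 0 0" --pt "-0.073 0 0.142 0 0 0" --pt "-0.073 0 0.142 0 0 0" --pt "-0.073 0 0.142 0 0 0" --pt "0 0 0 0 0 0"

```text
time_s: 15.43
eef_pos: [619.2, -204.0, 113.9]
eef_rot: [[-0.846, 0.311, -0.433], [0.276, 0.95, 0.143], [0.456, 0.001, -0.89]]
wrist_force: [0.4, -0.7, -2.7]
width: 0.583
grip_force: 53.0
```

>>> jog_arm --pt "-0.073 0 0.142 0 0 0" --pt "-0.073 0 0.142 0 0 0" --pt "-0.073 0 0.142 0 0 0" --pt "-0.073 0 0.142 0 0 0" --pt "0 0 0 0 0 0"

```text
time_s: 15.85
eef_pos: [619.2, -204.0, 97.9]
eef_rot: [[-0.846, 0.311, -0.434], [0.276, 0.95, 0.143], [0.456, 0.001, -0.89]]
wrist_force: [0.9, 0.6, -2.2]
width: 0.583
grip_force: 53.0
```

```bash
python3 av.py p4; python3 pf.py p4 186 | grep -v peg; python3 st.py
```

```text
cup bottom [ 702.95 -146.99  114.09] axis [-3408.61 -2428.78] mouth [-4.083303e+05 -2.916006e+05 -5.900000e+00] 374 [ 603. -236.   95.] [ 652. -173.  167.] 1.48  vertical fit [ 632.57 -214.81  186.  ]
sd [4.44614170e+00 5.76460508e+00 3.73121486e+05 2.65832083e+05] resid by z: [(76, np.float64(nan), np.int64(0)), (91, np.float64(2.8), np.int64(7)), (106, np.float64(4.1), np.int64(31)), (121, np.float64(3.4), np.int64(39)), (136, np.float64(-2.8), np.int64(292)), (151, np.float64(14.3), np.int64(10)), (166, np.float64(-9.4), np.int64(2)), (181, np.float64(nan), np.int64(0))]
16.25 [ 619.79 -204.2    99.24] [ 0.76 -0.28 -2.7 ] [-0.145 -0.424 -0.012] [-0.4321  0.1423 -0.8905] down10 [-0.182 -0.     0.356] x1 [-0.034  0.012 -0.017] y1 [0.011 0.038 0.006]
  return _methods._mean(a, axis=axis, dtype=dtype,
  ret = ret.dtype.type(ret / rcount)
```

>>> jog_arm --pt "-0.037 0 0.071 0 0 0" --pt "-0.037 0 0.071 0 0 0" --pt "-0.037 0 0.071 0 0 0" --pt "-0.037 0 0.071 0 0 0" --pt "0 0 0 0 0 0" --pt "0 0 0 0 0 0"

```text
time_s: 16.75
eef_pos: [619.6, -204.1, 90.8]
eef_rot: [[-0.846, 0.311, -0.433], [0.276, 0.95, 0.143], [0.456, 0.001, -0.89]]
wrist_force: [1.3, -0.5, -3.0]
width: 0.578
grip_force: 53.0
```

>>> jog_arm --pt "-0.018 0 0.036 0 0 0" --pt "-0.018 0 0.036 0 0 0" --pt "0 0 0 0 0 0"

```text
time_s: 17.0
eef_pos: [619.7, -204.1, 88.8]
eef_rot: [[-0.846, 0.311, -0.433], [0.276, 0.95, 0.143], [0.455, 0.001, -0.89]]
wrist_force: [-0.1, -0.2, -2.9]
width: 0.578
grip_force: 53.1
```

```bash
python3 st.py
```

```text
17.0 [ 619.67 -204.11   88.82] [-0.06 -0.15 -2.95] [-0.089 -0.356  0.054] [-0.4325  0.1425 -0.8903] down10 [-0.182 -0.     0.356] x1 [-0.034  0.012 -0.017] y1 [0.011 0.038 0.006]
```

Next I lower in 0.5 mm rows and watch for the force to turn positive.

>>> jog_arm --pt "-0.009 0 0.018 0 0 0" --pt "-0.009 0 0.018 0 0 0" --pt "0 0 0 0 0 0" --pt "0 0 0 0 0 0"

```text
time_s: 17.33
eef_pos: [619.7, -204.1, 88.0]
eef_rot: [[-0.846, 0.311, -0.432], [0.276, 0.95, 0.142], [0.455, 0.001, -0.89]]
wrist_force: [-0.9, 0.4, -2.3]
width: 0.579
grip_force: 53.0
```

>>> jog_arm --pt "-0.009 0 0.018 0 0 0" --pt "-0.009 0 0.018 0 0 0" --pt "0 0 0 0 0 0" --pt "0 0 0 0 0 0"

```text
time_s: 17.67
eef_pos: [619.7, -204.1, 87.7]
eef_rot: [[-0.846, 0.311, -0.432], [0.276, 0.95, 0.142], [0.455, 0.001, -0.89]]
wrist_force: [-1.8, 1.1, 6.2]
width: 0.586
grip_force: 53.5
```

```bash
sed -i 's/&(P\[:,2\]>95)/\&(P[:,2]>25)/' pf.py; python3 av.py p5; python3 pf.py p5 126 2>/dev/null| grep -v peg; python3 st.py
```

```text
cup bottom [ 628.94 -208.2   126.09] axis [-0.003  0.019] mouth [ 628.6 -205.9    6.1] 600 [ 603. -236.   25.] [ 654. -175.  133.] 0.44  vertical fit [ 628.74 -206.92  126.18]
sd [0.34247808 0.46817334 0.00535095 0.00647456] resid by z: [(16, np.float64(nan), np.int64(0)), (31, np.float64(-0.4), np.int64(63)), (46, np.float64(-0.0), np.int64(73)), (61, np.float64(0.1), np.int64(83)), (76, np.float64(-0.0), np.int64(44)), (91, np.float64(-0.1), np.int64(28)), (106, np.float64(0.2), np.int64(41)), (121, np.float64(-0.0), np.int64(295))]
18.0667 [ 619.74 -204.16   87.7 ] [-1.73  0.35  5.83] [0.116 0.311 0.008] [-0.4323  0.1425 -0.8904] down10 [-0.182 -0.     0.356] x1 [-0.034  0.012 -0.017] y1 [0.011 0.038 0.006]
```

The rim is on the floor (mouth z 6.1, bottom z 126.1, upright). One tiny seating press comes next, then I ease the grip and open.

>>> jog_arm --pt "-0.007 0 0.014 0 0 0" --pt "0 0 0 0 0 0" --pt "0 0 0 0 0 0" --newtons 20

```text
time_s: 18.32
eef_pos: [619.8, -204.1, 87.7]
eef_rot: [[-0.846, 0.311, -0.432], [0.276, 0.95, 0.142], [0.455, 0.001, -0.89]]
wrist_force: [-1.9, -0.4, 8.2]
width: 0.579
grip_force: 53.8
```

>>> jog_arm --pt "0 0 0 0 0 0" --pt "0 0 0 0 0 0" --pt "0 0 0 0 0 0" --pt "0 0 0 0 0 0" --pt "0 0 0 0 0 0" --pt "0 0 0 0 0 0" --pt "0 0 0 0 0 0" --pt "0 0 0 0 0 0" --gripper 0.78

```text
time_s: 18.98
eef_pos: [619.7, -204.1, 86.5]
eef_rot: [[-0.846, 0.311, -0.432], [0.276, 0.95, 0.143], [0.455, 0.001, -0.89]]
wrist_force: [0.4, -0.1, 0.0]
width: 0.781
grip_force: 0.0
```

```bash
python3 st.py; python3 look.py r1; python3 pf.py r1 126 2>/dev/null| grep cup
```

```text
18.9833 [ 619.69 -204.14   86.51] [ 0.38 -0.13  0.01] [-0.046 -0.182  0.003] [-0.4324  0.1425 -0.8903] down10 [-0.182 -0.     0.356] x1 [-0.034  0.012 -0.017] y1 [0.011 0.038 0.006]
cup bottom [ 629.05 -206.35  126.36] axis [-0.006 -0.001] mouth [ 628.4 -206.5    6.4] 597 [ 603. -238.   25.] [ 651. -171.  131.] 0.83  vertical fit [ 628.75 -206.45  126.37]
```

View pics/r1.png

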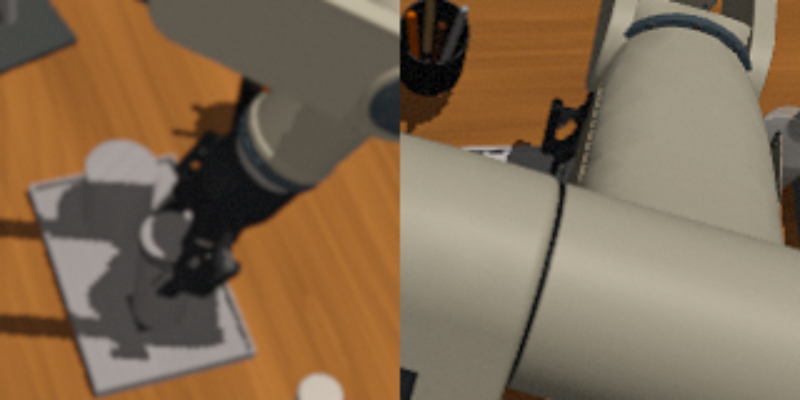

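The side crop shows the cup inverted over the peg (cap at (170,238)), with the fingers open around it and the tumbler unmoved at (120,160). I'll retreat along the tool axis.

>>> jog_arm --pt "0 0 -0.2 0 0 0" --pt "0 0 -0.4 0 0 0" --pt "0 0 -0.6 0 0 0" --pt "0 0 -0.8 0 0 0" --pt "0 0 -0.8 0 0 0" --pt "0 0 -0.8 0 0 0" --pt "0.4 0 -0.8 0 0 0" --pt "0.4 0 -0.8 0 0 0" --pt "0.4 0 -0.8 0 0 0" --pt "0.4 0 -0.8 0 0 0" --pt "0.4 0 -0.8 0 0 0" --pt "0 0 0 0 0 0"

```text
time_s: 20.08
eef_pos: [661.3, -218.0, 284.7]
eef_rot: [[-0.85, 0.311, -0.426], [0.277, 0.95, 0.14], [0.448, 0.001, -0.894]]
wrist_force: [0.5, -0.9, 0.2]
width: 0.779
grip_force: 0.0
```

```bash
python3 st.py; python3 look.py r2; python3 pf.py r2 126 2>/dev/null| grep cup
```

```text
20.0833 [ 661.29 -218.    284.74] [ 0.53 -0.92  0.17] [-0.086 -0.205  0.004] [-0.4259  0.1403 -0.8938] down10 [-0.179 -0.     0.358] x1 [-0.034  0.012 -0.017] y1 [0.011 0.038 0.006]
cup bottom [ 628.9  -206.97  126.09] axis [-0.002  0.005] mouth [ 628.7 -206.4    6.1] 849 [ 603. -234.   25.] [ 653. -182.  131.] 0.77  vertical fit [ 628.81 -206.74  126.09]
```

View pics/r2.png

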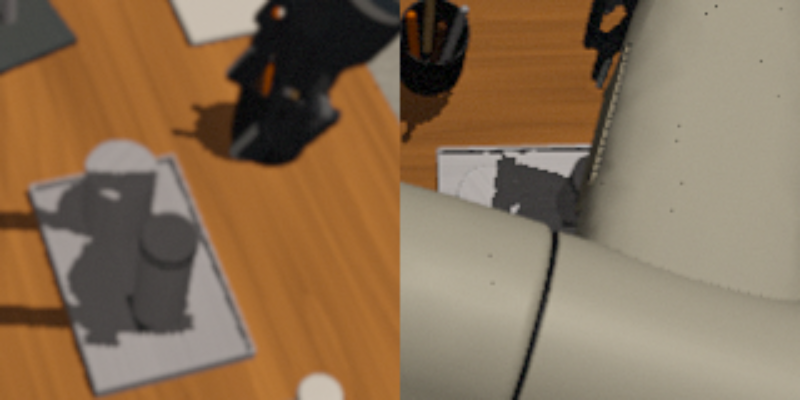

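The side crop shows the cup standing upright and free over the peg at (167,270), with the gripper clear at (280,110). The fit puts its rim at z 6 and its axis vertical. I'm handing the job in.

```bash
python3 -c "
from plant import robot
print(robot.job_done())"
```

```text
the job is handed in; nothing more can be done
None
```

The steel cup stands upside down over the tall peg, its rim flat on the tray floor, released with the gripper clear; I handed the job in at about 20 s of the 58 s limit, but no verdict came back.

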